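# Hold the green can over the air rinser

## Robot

A 6-joint arm with a two-finger parallel gripper is mounted at the origin on the work surface. World frame = base frame: x ahead of the robot, y to its left, z up, the work surface at z = 0. Lengths are in mm, angles in rad, forces in N, time in s.
With the tool pointing down it reaches from about 275 to 1000 mm from the base axis. Payload 8.4 kg.
Tool frame: the origin (TCP) lies midway between the tips of the shut fingers; the grasp point (between the pads) lies 19 mm behind it; z points along the fingers, y is the direction in which the jaws open and shut (so a half turn about z gives the same grasp; the last joint's range is limited). The gripper opens to 85 mm and grips with 20 to 120 N. Pads are 22 mm wide; open, the fingers measure 114 mm over their backs; the gripper's body (76 mm by 85 mm) begins 54 mm behind the grasp point. The pads swing forward as they close: fully open they stand 13 mm farther back than shut.
Start: joints at [1.152, 0.353, 1.633, -0, 1.155, -0.002], TCP at [253.022, 571.496, 231.281] pointing down, gripper open.
Joint ranges: [-2.63, 2.63], [-0.92, 2.1], [0.06, 2.66], [-1.3, 4.44], [0, 2.69], [-3.02, 3.02]. Speed limits (rad/s): [2.22, 2.22, 2.79, 3.14, 3.14, 3.14].

## Interface

Orientations are given as [roll, pitch, yaw] about the fixed x, y, z axes, in that order (R = Rz(yaw) Ry(pitch) Rx(roll)).
In Python, from rig import r gives the robot as it stands.
- The arm moves only by the tool play_rows, never from a script. Its argument "moves" is a list of rows, each a list of 3 entries, a list of its own where there are three numbers: the turn, a rotation vector about the tool's x, y, z in degrees, then the shift along the tool's x, y, z in mm, then the opening, from 0 (shut) to 1 (fully open). A call has 1 to 20 rows; each row is the pose to reach, as a shift and turn from the pose measured when the call began, along the tool's axes at that moment; what a row does not reach only later rows make up. A row lasts 1/10 s, in which the tool goes at most 50 mm and 8.59 degrees, less where a joint would pass 70% of its speed; a pose out of reach is approached as far as the arm can. A call with a gripper value outside its range is refused whole. The fingers move at their own pace and stop on an object; "newtons" is the grip in N (left out, the last holds). Time passes only in rows, so rows that repeat a pose let the fingers close. It gives the time, the measured TCP pose, the force and the opening at its end, in the units of the state.
- r.sense(): the state, without advancing time (a new reading comes with each control period).
- r.grab_frame(name): name is "side" or "top"; returns a dict with "color" (400x640x3 uint8, red, green, blue), "K" (3x3 intrinsics, pixels), "k1" (the pictures are not rectified: a ray, as slopes to the right and down, at radius r is drawn at 1 + k1 r^2 times it, then the intrinsics apply), "rvec" (rotation vector, rad) and "tvec" (3), from world to camera coordinates, as OpenCV has them. Camera axes: x right, y down, z forward; pixel columns grow to the right and rows downward; lengths in mm; the calibration is good to about 2 mm. A picture is of the moment at which its call begins. There is no depth.
- r.sign_off(): hands the job in, once; it reports no verdict.
Trained networks look in a picture, given as the dict that the camera call returned (one of the last four; its "shot" number tells which), for a name from the list of things; names that differ only in an ending like _2 or _b are one class to them, and where a whole thing is asked for, a point or a joint stands for the part that bears it (a point fixed in the world has none). Each returns a list of dicts, best first, with "conf" (0 to 1); they miss things now and then, are a little off and sometimes report something else, mostly with a low value. They report only what shows in the picture. A call takes as long as a camera call. They do not tell look-alikes from the thing itself.
- r.silhouettes(picture, name): "mask" (400x640 bool, what is visible of it) and "location" ([column, row] in pixels, amid what is visible of it).
The state is a dict: "clock": time; "qpos": joint angles; "qvel": joint speeds; "joint_efforts": joint torques, N m; "eef_pos": TCP position; "tcp_rot": TCP orientation; "contact_force": force on the tool from outside, world axes, zero at the start; "wrist_torque": the same for the moment, N m; "opening": opening from 0.0 (shut) to 1.0 (fully open).
Only numpy, scipy, OpenCV 4.12 (cv2) and the standard library are available. Lean on these libraries where they do the work, as an engineer would, in place of code of your own. Each camera call takes 0.05 s, during which the arm holds its last target.

## Task

Blow the dust out of the green can on the air rinser: first open the air fully by swinging the yellow valve lever a quarter turn until it lies in line with the pipe, then lift the green can off its draining peg and carry it, still mouth down, over the conveyor without bumping it into that or any other can. Hold it over the nozzle, upright, centred and still, with its rim about a centimetre above the steel collector cup and never touching the rinser; finish while holding it there, with the other cans left where they stand.

Things in the scene. Friction and masses are not known exactly. Their poses are not given: they have to be found in the camera images.
- can_green: Green empty aluminium can, about 16 g, rigid, mouth down on one of the rack's four pegs (which one varies). 53 mm diameter from 16 to 100 mm above its rim; 110 mm tall; the closed silver base is uppermost, the open rim (49 mm diameter) lowest; hollow in its lower 60 mm, where the peg stands. Origin: centre of the rim plane, its lowest; z points up along its axis. Its yaw means nothing.
- can_blue: Blue can, the same shape as the green one, mouth down on another peg of the rack. Stays where it is. Origin: centre of its rim plane, z up.
- can_red: Red can, the same shape as the green one, mouth down on another peg of the rack. Stays where it is. Origin: centre of its rim plane, z up.
- can_silver: Plain silver can, the same shape as the green one, mouth down on another peg of the rack. Stays where it is. Origin: centre of its rim plane, z up.
- rack: White square draining rack, fixed, 180 x 180 mm. Deck 30 mm above the table, edge lip to 36 mm; four upright steel pegs, 10 mm diameter and 50 mm tall, at x = +-45, y = +-45 mm of its frame, a can over each: neighbouring cans are 90 mm apart along the rack's x and y axes, 127 mm along its diagonals. Origin: centre of its underside; z up.
- conveyor: Chain conveyor between rack and rinser, fixed, 570 mm long along its x (roughly away from the robot), 116 mm wide over its rail posts. Chain top 60 mm above the table; steel guide rails and posts reach up to 118 mm; a blue motor sticks out to +y at its far end (x +200 to +270, y to +193 mm, 65 mm high). Origin: on the table under its centre; z up.
- sealed_can_1: Black sealed, filled can with silver foot, 0.21 kg, 53 mm diameter, 110 mm tall, standing upright on the conveyor between its rails: its top is about 170 mm above the table. Stays where it is. Origin: centre of its underside.
- sealed_can_2: Black sealed, filled can with silver foot, 0.21 kg, 53 mm diameter, 110 mm tall, standing upright on the conveyor between its rails: its top is about 170 mm above the table. Stays where it is. Origin: centre of its underside.
- sealed_can_3: Black sealed, filled can with silver foot, 0.21 kg, 53 mm diameter, 110 mm tall, standing upright on the conveyor between its rails: its top is about 170 mm above the table. Stays where it is. Origin: centre of its underside.
- rinser: Air rinser, fixed: white box 170 (x) x 150 (y) mm, top at 87 mm, with a steel cup in the middle of its top. Dust canister, 116 mm high, at x +96 to +194, y -37 to +61 mm. A copper air pipe (top at 65 mm) runs along x at y = -105 mm, with a filter-regulator 100 mm high at x +138 to +182 mm. Origin: on the table under the centre of box and cup; x points away from the front panel, z up.
- cup (a point): Centre of the mouth of the steel collector cup on the rinser (outer diameter 96 mm), in the plane of its rim, 125 mm above the table; axes as the rinser's. A brass nozzle 10 mm in diameter on the same axis ends 5 mm below this plane. The can's rim centre is to hover about 10 mm above this point.
- valve_lever (a joint): Angle of the yellow valve lever, rad. 0 = shut: it points along the rinser's -y, square to the pipe, away from the box. It opens counter-clockwise seen from above, tip swinging towards the rinser's +x; 1.571 = fully open at the stop, in line above the pipe. Starts between 0 and 0.2. Stays where it is left; turning takes 0.1 N m (about 2 N near the tip).
- valve_axis (a point): On the upright turning axis of the valve lever (rinser's x = 0, y = -105 mm), at the lever's mid-height, 93 mm above the table; axes as the rinser's. The level lever reaches 90 mm from this axis; its yellow sleeve, from 24 to 90 mm out, is 16 mm wide and 11 mm high (87.5 to 98.5 mm above the table).
- lever_tip (a point): On the lever's middle line, 85 mm from its turning axis, near its end, at mid-height; moves with it. Its -y axis points outward along the lever, x is the direction in which the lever opens.
Things that resemble listed ones, but are neither listed nor needed, are in the scene too. There is more than one size of the can_red; the job needs the middle-sized. What is shaped like the can_green but orange or turquoise is not meant.

How it is judged:
By the outcome, as a careful person would: the job done as asked, in the order asked, and still so for the second after the job is handed in, while the arm keeps its last pose, push and grip.
It also fails if it takes over 70 s, if anything falls off the work surface, if the arm or the gripper's body presses on something with over 40 N, if the wrist force passes 120 N, or if a joint passes its speed limit or range.

## Working session

There is one attempt and no reset: what is moved stays moved. The work goes in short steps, Python scripts to look and compute and a tool call to move; the robot and the scene stay as the last step left them, time stands still between calls to the robot, and variables do not carry over. Pictures are saved under pics/ and viewed, and the job is handed in when it is done.

Besides the shell and the picture viewer there is one more tool, called after "Call:" as a command line: name --argument value ..., lists and objects as JSON in quotes. play_rows: Moves the arm, as the interface text tells. Its arguments: {"type":"object","properties":{"moves":{"type":"array"},"newtons":{"type":"number"}},"required":["moves"]}

```bash
ls; mkdir -p pics; python3 - <<'E'
from rig import r
import cv2
print(r.sense())
for n in ("side","top"):
    f=r.grab_frame(n); cv2.imwrite(f"pics/{n}0.png",f["color"][:,:,::-1]); print(n,f["K"],f["k1"],f["rvec"],f["tvec"],f["shot"])
    for o in ["can_green","can_blue","rack","conveyor","rinser","valve_lever","sealed_can_1"]:
        print(o,[(round(d["conf"],2),d["location"],int(d["mask"].sum())) for d in r.silhouettes(f,o)])
E
```

```text
pics
{'clock': 0.0, 'qpos': array([ 1.15160847e+00,  3.53644812e-01,  1.63414053e+00,  1.13990745e-05,
        1.15514250e+00, -2.38384805e-03]), 'qvel': array([ 1.64272253e-03, -9.23490971e-05,  1.52615539e-04, -1.98810024e-03,
       -6.58549511e-04,  2.86860856e-04]), 'joint_efforts': array([-1.98020280e-03, -6.05272579e+01, -3.42055929e+01, -3.17588783e-04,
        9.99634067e-03, -1.51553769e-05]), 'eef_pos': array([252.82533528, 571.07746019, 230.56100352]), 'tcp_rot': array([-3.14025749e+00, -1.36051705e-05,  2.72478402e+00]), 'contact_force': array([-0.91140805, -0.72581417, -1.19859557]), 'wrist_torque': array([-0.00515485, -0.01845804,  0.00538445]), 'opening': 0.9989228874969847}
side [[420.84561798   0.         314.38891528]
 [  0.         420.84561798 207.61090642]
 [  0.           0.           1.        ]] 0.03956133345316673 [ 2.43333541 -0.21821859  0.07417678] [-495.29575643  129.85624482 1100.09093683] 1
can_green [(0.96, [222.4, 137.5], 393), (0.74, [239.5, 164.6], 607), (0.58, [278.3, 121.5], 326)]
can_blue [(0.68, [275.0, 150.4], 664), (0.31, [336.1, 291.2], 9342
[... 243 characters left out ...]
6, 192.4], 695), (0.8, [362.4, 192.1], 673), (0.65, [283.7, 198.2], 728)]
top [[468.47452559   0.         322.79513115]
 [  0.         468.47452559 203.86448906]
 [  0.           0.           1.        ]] -0.12467204852616 [ 2.18486075 -2.14673016  0.11782808] [   5.33850235  484.60302044 1322.46994824] 2
can_green [(0.81, [242.0, 261.2], 415), (0.67, [452.3, 207.9], 178), (0.59, [205.9, 268.1], 416), (0.55, [205.2, 208.9], 440)]
can_blue [(0.62, [237.5, 219.2], 415)]
rack [(0.89, [228.9, 199.6], 2513)]
conveyor [(0.63, [312.6, 170.1], 7232)]
rinser [(0.95, [406.0, 194.4], 5884)]
valve_lever [(0.65, [449.8, 209.8], 216)]
sealed_can_1 [(0.79, [325.3, 180.0], 446), (0.62, [329.1, 146.3], 381)]
```

View pics/side0.png

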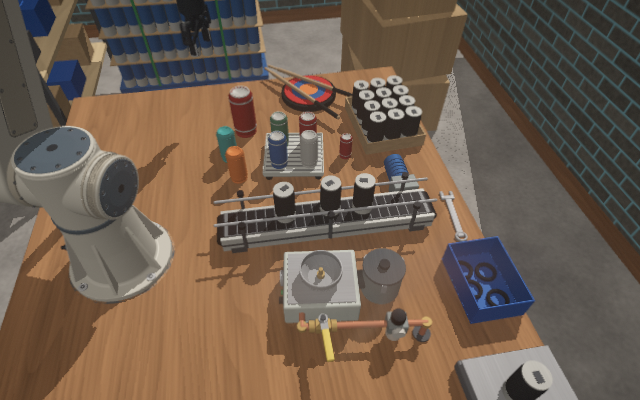

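View pics/top0.png

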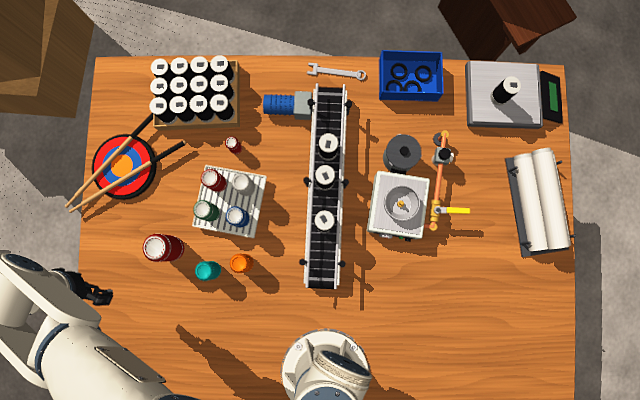

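```bash
cat > h.py <<'E'
import numpy as np, cv2
CAM={}
def cam(f): 
    return f["K"],f["k1"],cv2.Rodrigues(np.array(f["rvec"]))[0],np.array(f["tvec"])
def save(f,n): np.savez(n,**{k:f[k] for k in("color","K","k1","rvec","tvec")})
def load(n): return dict(np.load(n))
def proj(f,P):
    d=np.array([float(f["k1"]),0,0,0,0]); p,_=cv2.projectPoints(np.asarray(P,float).reshape(-1,1,3),np.array(f["rvec"]),np.array(f["tvec"]),f["K"],d); return p[:,0]
def atz(f,px,z):
    d=np.array([float(f["k1"]),0,0,0,0]); u=cv2.undistortPoints(np.asarray(px,float).reshape(-1,1,2),f["K"],d)[:,0]
    R=cv2.Rodrigues(np.array(f["rvec"]))[0]; t=np.array(f["tvec"]); C=-R.T@t
    D=np.c_[u,np.ones(len(u))]@R; s=(z-C[2])/D[:,2]; return C+s[:,None]*D
def crop(f,x0,y0,w,h,s,out): 
    cv2.imwrite(out,cv2.resize(np.ascontiguousarray(f["color"][y0:y0+h,x0:x0+w,::-1]),None,fx=s,fy=s,interpolation=cv2.INTER_CUBIC))
E
python3 - <<'E'
from rig import r
from h import *
import numpy as np
for n in("side","top"):
    f=r.grab_frame(n); save(f,n+"0.npz")
    if n=="side":
        crop(f,215,100,140,90,5.5,"pics/s_rack.png"); crop(f,270,235,170,130,4.5,"pics/s_rin.png")
        pts=[(279,115),(277,136),(308,115),(309,134)]
    else:
        crop(f,180,155,100,95,6,"pics/t_rack.png"); crop(f,355,120,125,125,4.8,"pics/t_rin.png")
        pts=[(206,209),(237,213),(213,178),(240,180)]
    print(atz(f,pts,140).round(0))
    C=-cam(f)[2].T@cam(f)[3]; print(C)
E
```

```text
[[457. 336. 140.]
 [439. 242. 140.]
 [542. 320. 140.]
 [530. 235. 140.]]
[ 383.58656772 -687.775667    923.15035444]
[[453. 323. 140.]
 [444. 240. 140.]
 [536. 308. 140.]
 [532. 235. 140.]]
[ 338.62251789   13.09047728 1367.09867267]
```

View pics/s_rack.png

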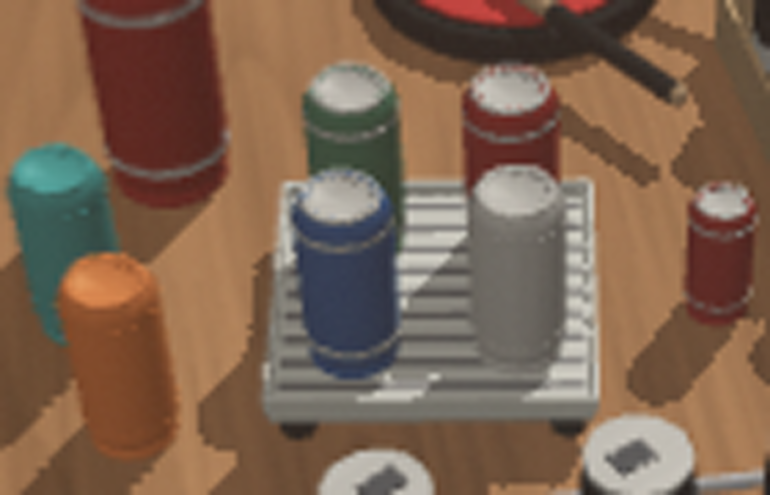

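View pics/t_rack.png

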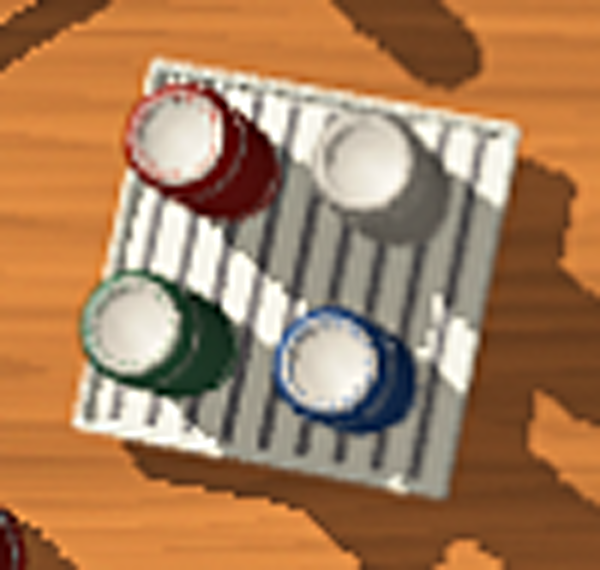

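View pics/s_rin.png

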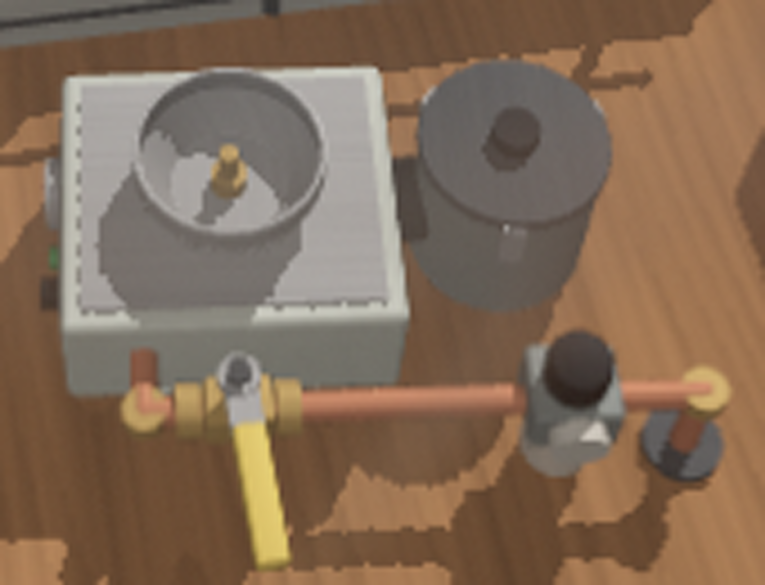

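View pics/t_rin.png

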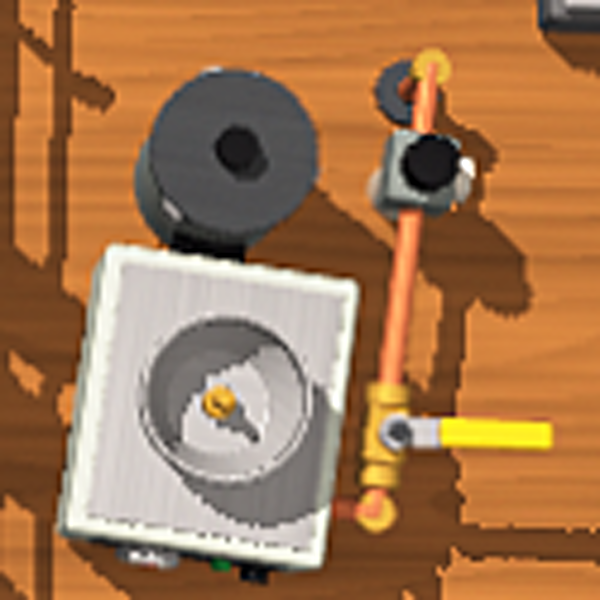

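```bash
cat > fit.py <<'E'
from h import *
from scipy.optimize import least_squares
T=load("top0.npz");S=load("side0.npz")
un=lambda p,o,s:(np.array(p,float)+.5)/s-.5+np.array(o)
def place(p,L):
    c,s=np.cos(p[2]),np.sin(p[2]); L=np.array(L,float); return np.c_[p[0]+c*L[:,0]-s*L[:,1],p[1]+s*L[:,0]+c*L[:,1],L[:,2]]
def fit(obs,p0,n):
    for sel in ([0],[1],[0,1]):
        res=lambda p:np.concatenate([(proj(obs[i][0],place(p,obs[i][2]))-obs[i][1]).ravel() for i in sel])
        q=least_squares(res,p0,loss="soft_l1"); print(n,sel,q.x[:2].round(1),round(q.x[2],3)); 
    print(res(q.x).reshape(-1,2).round(1).tolist()); return q.x
# rack world order: top image up = +x, left=+y
sq=lambda a,b,z:[(a,b,z),(a,-b,z),(-a,-b,z),(-a,b,z)]  # far-left, far-right, near-right, near-left
ct=un([(155,60),(520,130),(445,497),(75,425)],(180,155),6)
tt=un([(180,135),(367,160),(328,363),(134,327)],(180,155),6)
cs=un([(592,182),(598,402),(265,398),(285,182)],(215,100),5.5)
ts=un([(511,90),(516,188),(342,195),(350,88)],(215,100),5.5)
rk=fit([(T,np.r_[ct,tt],sq(90,90,36)+sq(45,45,140)),(S,np.r_[cs,ts],sq(90,90,36)+sq(45,45,140))],[490,275,-.2],"rack")
print("cans",place(rk,sq(45,45,30)).round(1))
# rinser
bt=un([(103,244),(358,284),(328,570),(62,537)],(355,120),4.8)
bs=un([(379,68),(406,318),(64,325),(66,76)],(270,235),4.5)
ax_t=un([(401,431)],(355,120),4.8); ax_s=un([(239,372)],(270,235),4.5)
cup_t=un([(226,400)],(355,120),4.8); cup_s=un([(231,153)],(270,235),4.5)
rn=fit([(T,np.r_[bt,cup_t],sq(85,75,87)+[(0,0,125)]),(S,np.r_[bs,cup_s],sq(85,75,87)+[(0,0,125)])],[500,-200,-.1],"rinser")
print("cup by pixel",atz(T,cup_t,125),atz(S,cup_s,125),"axis",place(rn,[(0,-105,93)]),atz(T,ax_t,105),atz(S,ax_s,105))
tip=atz(T,un([(551,434)],(355,120),4.8),93)
tips=atz(S,un([(274,566)],(270,235),4.5),90)
print("tip",tip,tips)
E
python3 fit.py
```

```text
rack [0] [488.6 283. ] -0.169
rack [1] [489.8 283.1] -0.171
rack [0, 1] [489.2 283. ] -0.169
[[0.3, -0.3], [-0.3, -0.8], [-0.3, -0.5], [0.4, -0.4], [-0.8, -0.9], [0.7, 1.0], [0.3, 0.3], [-0.3, 0.0], [-0.0, -0.2], [0.1, -0.6], [-0.1, 0.6], [0.2, 0.3], [0.3, -0.8], [-0.7, 1.2], [-0.7, 0.2], [-0.7, -0.2]]
cans [[541.1 319.8  30. ]
 [526.  231.1  30. ]
 [437.2 246.2  30. ]
 [452.4 334.9  30. ]]
rinser [0] [ 479.7 -196.7] -0.122
rinser [1] [ 482.  -199.9] -0.146
rinser [0, 1] [ 480.9 -198.2] -0.135
[[1.0, -0.5], [1.0, -0.6], [-0.6, 0.3], [1.0, -1.0], [0.3, -0.4], [-0.1, -1.9], [1.1, -0.3], [-1.4, 1.4], [-1.4, -1.0], [-0.9, -1.2]]
cup by pixel [[ 479.92771935 -197.36313042  125.        ]] [[ 482.2648669  -201.55949641  125.        ]] axis [[ 466.8075407  -302.26594223   93.        ]] [[ 466.25714451 -301.10872383  105.        ]] [[ 466.42416984 -305.62252949  105.        ]]
tip [[ 467.21276544 -392.14304096   93.        ]] [[ 465.86532552 -390.41131315   90.        ]]
```

```bash
cat > go.py <<'E'
import numpy as np
from scipy.spatial.transform import Rotation as Ro
def rel(s,targets):
    R=Ro.from_euler("xyz",s["tcp_rot"]); p=np.array(s["eef_pos"])
    for pos,yaw in targets:
        Rt=Ro.from_euler("xyz",[np.pi,0,yaw])
        print((R.inv()*Rt).as_rotvec(degrees=True).round(1).tolist(), R.inv().apply(np.array(pos)-p).round(1).tolist())
def show(s): print({k:np.round(s[k],3).tolist() for k in("clock","eef_pos","tcp_rot","contact_force","opening","qpos")})
E
python3 - <<'E'
from rig import r
from go import *
s=r.sense(); show(s); rel(s,[((430,-367.5,200),0)])
E
```

```text
{'clock': 0.9, 'eef_pos': [252.999, 571.489, 231.281], 'tcp_rot': [-3.142, -0.0, 2.725], 'contact_force': [0.234, -0.603, -1.134], 'opening': 1.0, 'qpos': [1.152, 0.353, 1.633, 0.0, 1.155, -0.002]}
[-0.0, 0.0, 156.1] [-542.0, -786.9, 31.3]
```

Call:
play_rows --moves '[[[0, 0, 156.1], [-542, -787, 20], 0], [[0, 0, 156.1], [-542, -787, 20], 0], [[0, 0, 156.1], [-542, -787, 20], 0], [[0, 0, 156.1], [-542, -787, 20], 0], [[0, 0, 156.1], [-542, -787, 20], 0], [[0, 0, 156.1], [-542, -787, 20], 0], [[0, 0, 156.1], [-542, -787, 20], 0], [[0, 0, 156.1], [-542, -787, 20], 0], [[0, 0, 156.1], [-542, -787, 20], 0], [[0, 0, 156.1], [-542, -787, 20], 0], [[0, 0, 156.1], [-542, -787, 20], 0], [[0, 0, 156.1], [-542, -787, 20], 0], [[0, 0, 156.1], [-542, -787, 20], 0], [[0, 0, 156.1], [-542, -787, 20], 0], [[0, 0, 156.1], [-542, -787, 20], 0], [[0, 0, 156.1], [-542, -787, 20], 0], [[0, 0, 156.1], [-542, -787, 20], 0], [[0, 0, 156.1], [-542, -787, 20], 0], [[0, 0, 156.1], [-542, -787, 20], 0], [[0, 0, 156.1], [-542, -787, 20], 0]]'

```text
clock: 2.9
eef_pos: [430.9, -372.7, 211.2]
tcp_rot: [3.139, -0.002, -0.003]
contact_force: [0.4, 1.0, 0.4]
opening: -0.001
```

```bash
python3 - <<'E'
from rig import r
from go import *
s=r.sense(); show(s); rel(s,[((430,-367.5,211),0),((430,-367.5,75),0)])
E
```

```text
{'clock': 2.9, 'eef_pos': [430.903, -372.714, 211.24], 'tcp_rot': [3.139, -0.002, -0.003], 'contact_force': [0.379, 0.975, 0.402], 'opening': -0.001, 'qpos': [-0.715, 0.287, 1.776, -0.001, 1.076, 0.859]}
[0.1, -0.1, -0.2] [-0.9, -5.2, 0.2]
[0.1, -0.1, -0.2] [-1.1, -5.6, 136.2]
```

Call:
play_rows --moves '[[[0.1, -0.1, -0.2], [-1, -5, 45], 0], [[0.1, -0.1, -0.2], [-1, -5, 90], 0], [[0.1, -0.1, -0.2], [-1, -5, 120], 0], [[0.1, -0.1, -0.2], [-1, -5, 136], 0], [[0.1, -0.1, -0.2], [-1, -5, 136], 0], [[0.1, -0.1, -0.2], [-1, -5, 136], 0]]'

```text
clock: 3.5
eef_pos: [430.3, -367.8, 75.6]
tcp_rot: [3.141, 0.0, 0.001]
contact_force: [0.6, -0.7, 0.8]
opening: 0.003
```

```bash
python3 - <<'E'
from rig import r
from go import *
from h import *
s=r.sense(); show(s)
f=r.grab_frame("side"); crop(f,230,200,230,180,3.4,"pics/s1.png")
axis=np.array([466.7,-302.5]); rho=65
s=r.sense()
L=[]
# lever dir angle th (world, -90deg = -y); pusher center = axis+rho*u - off*n
for a in range(0,92,8):
    th=np.deg2rad(-90+a); u=np.array([np.cos(th),np.sin(th)]); n=np.array([-u[1],u[0]])
    q=axis+rho*u-19*n; L.append((tuple(q)+(75,),np.deg2rad(a)))
rel(s,L)
E
```

```text
{'clock': 3.5, 'eef_pos': [430.259, -367.846, 75.618], 'tcp_rot': [3.141, 0.0, 0.001], 'contact_force': [0.551, -0.681, 0.796], 'opening': 0.003, 'qpos': [-0.71, 0.458, 1.881, -0.001, 0.803, 0.861]}
[0.1, -0.0, 0.0] [17.0, -0.8, 1.3]
[0.1, -0.0, -8.0] [26.2, 1.2, 1.3]
[0.1, -0.0, -16.0] [35.7, 1.9, 1.3]
[0.1, -0.0, -24.0] [45.1, 1.3, 1.3]
[0.1, -0.0, -32.0] [54.3, -0.6, 1.3]
[0.1, -0.0, -40.0] [63.2, -3.8, 1.3]
[0.1, -0.0, -48.0] [71.6, -8.1, 1.3]
[0.1, 0.0, -56.0] [79.3, -13.7, 1.3]
[0.1, 0.0, -64.0] [86.1, -20.2, 1.3]
[0.1, 0.0, -72.0] [92.0, -27.6, 1.3]
[0.1, 0.0, -80.0] [96.7, -35.8, 1.3]
[0.1, 0.0, -88.0] [100.3, -44.5, 1.3]
```

View pics/s1.png

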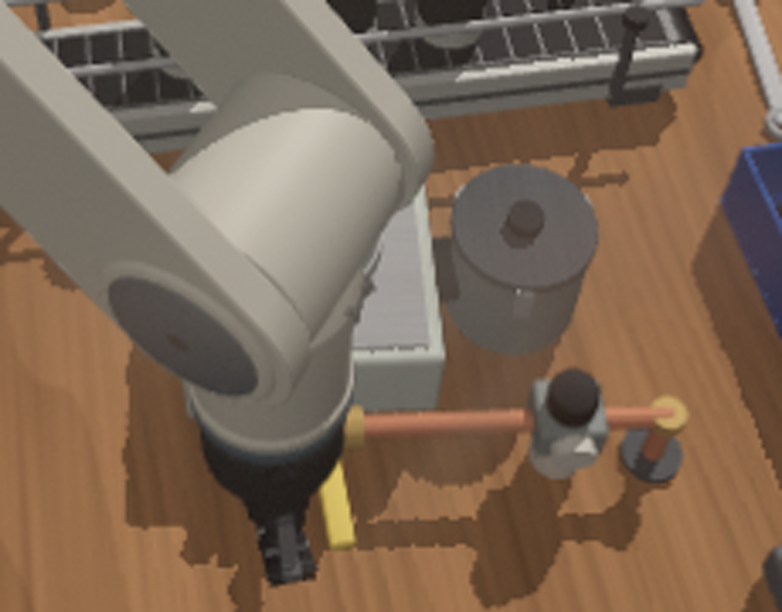

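Call:
play_rows --moves '[[[0, 0, 0], [9, -1, 0], 0], [[0, 0, 0], [17, -1, 0], 0], [[0, 0, -4], [22, 0, 0], 0], [[0, 0, -8], [26, 1, 0], 0], [[0, 0, -16], [36, 2, 0], 0], [[0, 0, -24], [45, 1, 0], 0], [[0, 0, -32], [54, -1, 0], 0], [[0, 0, -40], [63, -4, 0], 0], [[0, 0, -48], [72, -8, 0], 0], [[0, 0, -56], [79, -14, 0], 0], [[0, 0, -64], [86, -20, 0], 0], [[0, 0, -72], [92, -28, 0], 0], [[0, 0, -76], [94, -32, 0], 0], [[0, 0, -80], [97, -36, 0], 0], [[0, 0, -80], [97, -36, 0], 0], [[0, 0, -80], [97, -36, 0], 0]]'

```text
clock: 5.15
eef_pos: [528.4, -332.3, 76.8]
tcp_rot: [3.14, 0.002, 1.395]
contact_force: [-0.2, -0.2, 0.1]
opening: -0.004
```

```bash
python3 - <<'E'
from rig import r
from go import *
from h import *
s=r.sense(); show(s)
f=r.grab_frame("side"); crop(f,230,200,230,180,3.4,"pics/s2.png")
f=r.grab_frame("top"); crop(f,355,100,125,125,4.8,"pics/t2.png")
E
```

```text
{'clock': 5.15, 'eef_pos': [528.439, -332.276, 76.822], 'tcp_rot': [3.14, 0.002, 1.395], 'contact_force': [-0.219, -0.195, 0.128], 'opening': -0.004, 'qpos': [-0.563, 0.527, 1.751, -0.001, 0.861, -0.387]}
```

View pics/s2.png

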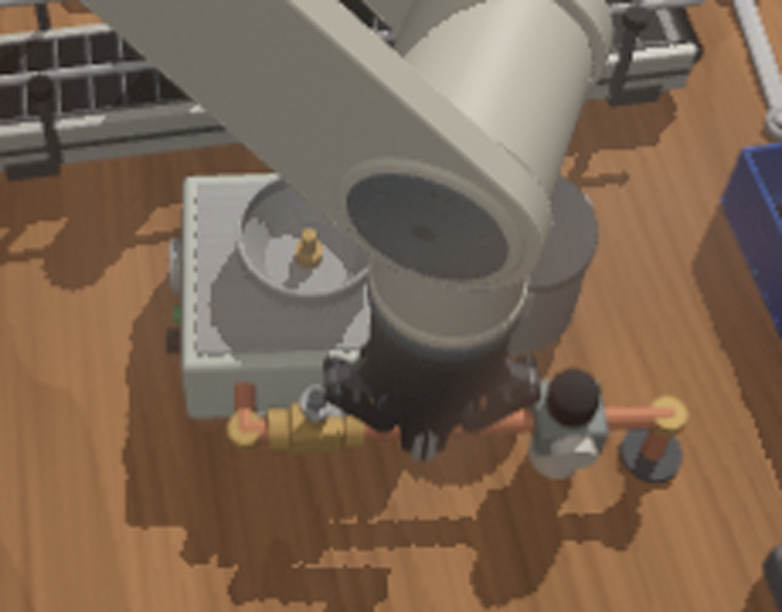

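View pics/t2.png

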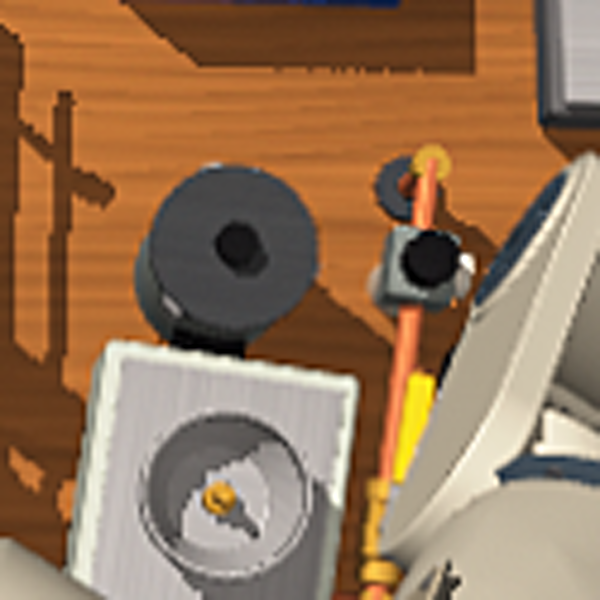

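Call:
play_rows --moves '[[[0, 0, -2], [2, 0, 0], 0], [[0, 0, -2.3], [4, 0, 0], 0], [[0, 0, -2.3], [6, 0, 0], 0], [[0, 0, -2.3], [6, 0, 0], 0]]'

```text
clock: 5.65
eef_pos: [529.0, -329.0, 76.9]
tcp_rot: [3.139, 0.006, 1.435]
contact_force: [-2.8, -12.7, -3.2]
opening: -0.002
```

Call:
play_rows --moves '[[[0, 0, 0], [5, 0, 0], 0], [[0, 0, 0], [5, 0, 0], 0]]'

```text
clock: 5.85
eef_pos: [529.1, -328.8, 77.1]
tcp_rot: [3.138, 0.013, 1.435]
contact_force: [-6.6, -25.4, -7.0]
opening: -0.004
```

Call:
play_rows --moves '[[[0, 0, 0], [-10, 0, 0], 0], [[0, 0, 0], [-20, 0, 0], 0], [[0, 0, 0], [-20, 0, -50], 0], [[0, 0, 0], [-20, 0, -100], 0], [[0, 0, 0], [-20, 0, -150], 0], [[0, 0, 0], [-20, 0, -150], 0]]'

```text
clock: 6.45
eef_pos: [529.5, -348.6, 235.2]
tcp_rot: [3.127, 0.017, 1.434]
contact_force: [0.3, -0.1, 0.5]
opening: -0.0
```

```bash
python3 - <<'E'
from rig import r
from go import *
from h import *
s=r.sense(); show(s)
f=r.grab_frame("side"); save(f,"side3.npz"); crop(f,230,200,230,180,3.4,"pics/s3.png")
f=r.grab_frame("top"); save(f,"top3.npz"); crop(f,355,100,125,125,4.8,"pics/t3.png")
E
```

```text
{'clock': 6.45, 'eef_pos': [529.485, -348.631, 235.188], 'tcp_rot': [3.127, 0.017, 1.434], 'contact_force': [0.312, -0.101, 0.512], 'opening': -0.0, 'qpos': [-0.58, 0.352, 1.626, -0.01, 1.143, -0.439]}
```

View pics/s3.png

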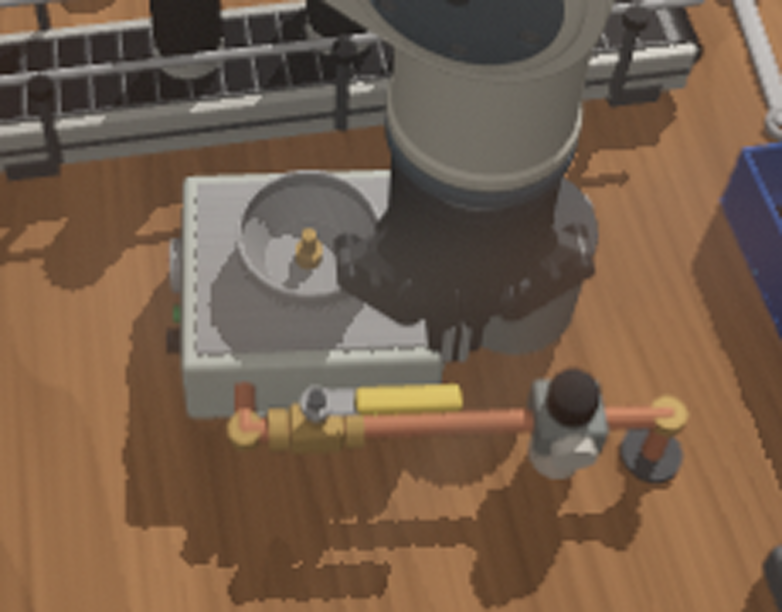

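View pics/t3.png

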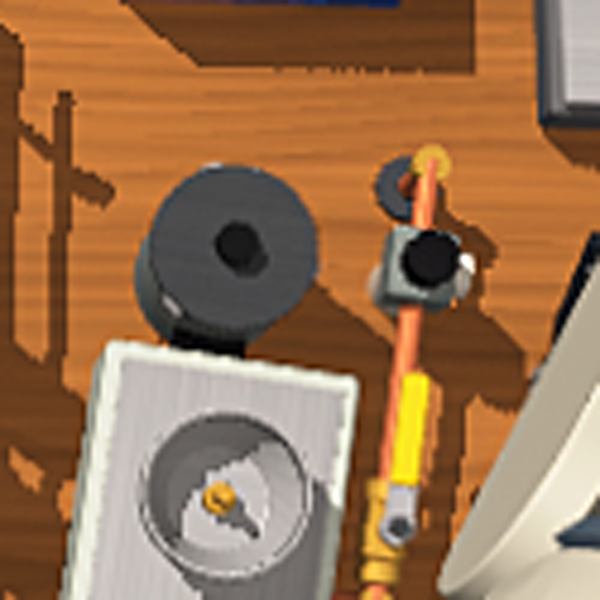

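```bash
python3 - <<'E'
from rig import r
from go import *
s=r.sense(); rel(s,[((452.4,334.9,250),2.187)])
E
```

```text
[0.1, 0.9, -43.1] [665.0, -166.2, -31.5]
```

Call:
play_rows --moves '[[[0.1, 0.9, -43.1], [665, -166, -31], 0.3], [[0.1, 0.9, -43.1], [665, -166, -31], 1], [[0.1, 0.9, -43.1], [665, -166, -31], 1], [[0.1, 0.9, -43.1], [665, -166, -31], 1], [[0.1, 0.9, -43.1], [665, -166, -31], 1], [[0.1, 0.9, -43.1], [665, -166, -31], 1], [[0.1, 0.9, -43.1], [665, -166, -31], 1], [[0.1, 0.9, -43.1], [665, -166, -31], 1], [[0.1, 0.9, -43.1], [665, -166, -31], 1], [[0.1, 0.9, -43.1], [665, -166, -31], 1], [[0.1, 0.9, -43.1], [665, -166, -31], 1], [[0.1, 0.9, -43.1], [665, -166, -31], 1], [[0.1, 0.9, -43.1], [665, -166, -31], 1], [[0.1, 0.9, -43.1], [665, -166, -31], 1], [[0.1, 0.9, -43.1], [665, -166, -31], 1], [[0.1, 0.9, -43.1], [665, -166, -31], 1], [[0.1, 0.9, -43.1], [665, -166, -31], 1], [[0.1, 0.9, -43.1], [665, -166, -31], 1]]'

```text
clock: 8.35
eef_pos: [452.5, 333.6, 248.9]
tcp_rot: [-3.14, 0.0, 2.185]
contact_force: [0.2, 0.4, 0.5]
opening: 1.0
```

```bash
python3 - <<'E'
from rig import r
from go import *
from h import *
s=r.sense(); show(s); rel(s,[((452.4,334.9,250),2.187),((452.4,334.9,150),2.187),((452.4,334.9,92),2.187)])
f=r.grab_frame("side"); crop(f,215,80,140,100,5.5,"pics/s4.png")
E
```

```text
{'clock': 8.35, 'eef_pos': [452.538, 333.553, 248.947], 'tcp_rot': [-3.14, 0.0, 2.185], 'contact_force': [0.2, 0.373, 0.488], 'opening': 1.0, 'qpos': [0.632, 0.24, 1.749, 0.0, 1.154, 0.018]}
[-0.1, 0.0, -0.1] [1.2, 0.7, -1.1]
[-0.1, 0.0, -0.1] [1.2, 0.8, 98.9]
[-0.1, 0.0, -0.1] [1.2, 0.9, 156.9]
```

View pics/s4.png

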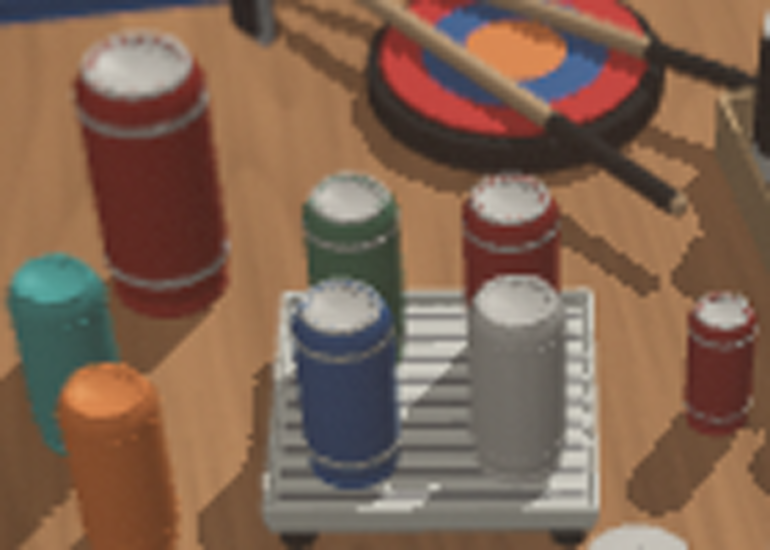

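Call:
play_rows --moves '[[[-0.1, 0, -0.1], [1, 1, 45], 1], [[-0.1, 0, -0.1], [1, 1, 85], 1], [[-0.1, 0, -0.1], [1, 1, 99], 1], [[-0.1, 0, -0.1], [1, 1, 99], 1], [[-0.1, 0, -0.1], [1, 1, 99], 1]]'

```text
clock: 8.9
eef_pos: [453.7, 335.2, 151.5]
tcp_rot: [3.14, -0.0, 2.186]
contact_force: [-0.5, -0.4, -0.8]
opening: 1.003
```

```bash
python3 - <<'E'
from rig import r
from go import *
from h import *
s=r.sense(); show(s); rel(s,[((452.4,334.9,92),2.187)])
f=r.grab_frame("side"); crop(f,215,80,140,100,5.5,"pics/s5.png")
E
```

```text
{'clock': 8.9, 'eef_pos': [453.71, 335.248, 151.514], 'tcp_rot': [3.14, -0.0, 2.186], 'contact_force': [-0.485, -0.4, -0.8], 'opening': 1.003, 'qpos': [0.634, 0.349, 1.839, 0.0, 0.952, 0.018]}
[0.1, -0.0, -0.0] [0.5, -1.4, 59.5]
```

View pics/s5.png

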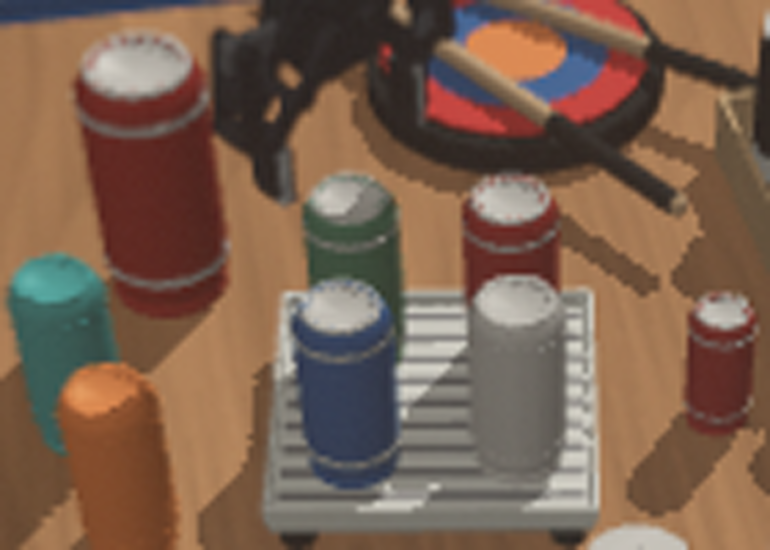

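Call:
play_rows --moves '[[[0.1, 0, 0], [0.5, -1.4, 25], 1], [[0.1, 0, 0], [0.5, -1.4, 45], 1], [[0.1, 0, 0], [0.5, -1.4, 59], 1], [[0.1, 0, 0], [0.5, -1.4, 59], 1]]'

```text
clock: 9.35
eef_pos: [452.5, 335.1, 92.6]
tcp_rot: [3.141, -0.0, 2.186]
contact_force: [-0.4, 0.1, -0.1]
opening: 0.997
```

Call:
play_rows --moves '[[[0, 0, 0], [0, 0, 0], 0.75], [[0, 0, 0], [0, 0, 0], 0.75], [[0, 0, 0], [0, 0, 0], 0.5], [[0, 0, 0], [0, 0, 0], 0.5], [[0, 0, 0], [0, 0, 0], 0.4], [[0, 0, 0], [0, 0, 0], 0.4], [[0, 0, 0], [0, 0, 0], 0.4]]' --newtons 25

```text
clock: 10.05
eef_pos: [453.2, 335.6, 93.8]
tcp_rot: [3.139, -0.0, 2.186]
contact_force: [-0.8, -0.3, 6.7]
opening: 0.615
```

```bash
python3 - <<'E'
from rig import r
from go import *
from h import *
s=r.sense(); show(s)
f=r.grab_frame("side"); crop(f,215,80,140,100,5.5,"pics/s6.png")
E
```

```text
{'clock': 10.05, 'eef_pos': [453.205, 335.644, 93.753], 'tcp_rot': [3.139, -0.0, 2.186], 'contact_force': [-0.814, -0.295, 6.657], 'opening': 0.615, 'qpos': [0.635, 0.427, 1.878, 0.0, 0.834, 0.019]}
```

View pics/s6.png

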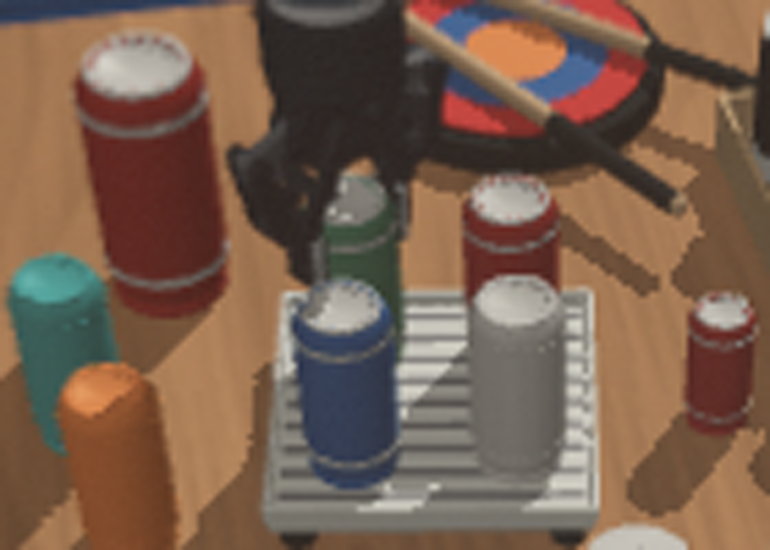

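Call:
play_rows --moves '[[[0, 0, 0], [0, 0, -8], 0.4], [[0, 0, 0], [0, 0, -25], 0.4], [[0, 0, 0], [0, 0, -50], 0.4], [[0, 0, 0], [0, 0, -80], 0.4], [[0, 0, 0], [0, 0, -115], 0.4], [[0, 0, 0], [0, 0, -150], 0.4], [[0, 0, 0], [0, 0, -175], 0.4], [[0, 0, 0], [0, 0, -190], 0.4], [[0, 0, 0], [0, 0, -190], 0.4], [[0, 0, 0], [0, 0, -190], 0.4]]'

```text
clock: 11.1
eef_pos: [452.6, 335.2, 283.6]
tcp_rot: [3.139, -0.0, 2.186]
contact_force: [-0.4, -0.6, -1.0]
opening: 0.608
```

```bash
python3 - <<'E'
from rig import r
from go import *
from h import *
s=r.sense(); show(s); rel(s,[((480.5,-198.5,283),1.18)])
f=r.grab_frame("side"); save(f,"side7.npz"); crop(f,195,20,170,150,4,"pics/s7.png")
f=r.grab_frame("top"); save(f,"top7.npz"); crop(f,150,130,150,140,4,"pics/t7.png")
E
```

```text
{'clock': 11.1, 'eef_pos': [452.627, 335.219, 283.648], 'tcp_rot': [3.139, -0.0, 2.186], 'contact_force': [-0.396, -0.565, -1.02], 'opening': 0.608, 'qpos': [0.635, 0.209, 1.71, 0.0, 1.221, 0.019]}
[0.1, -0.1, 57.7] [-451.8, -285.5, -0.1]
```

View pics/s7.png

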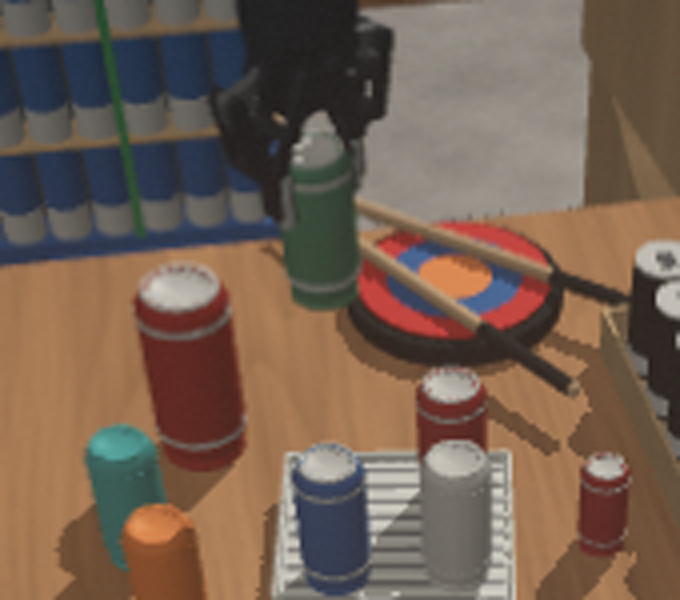

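View pics/t7.png

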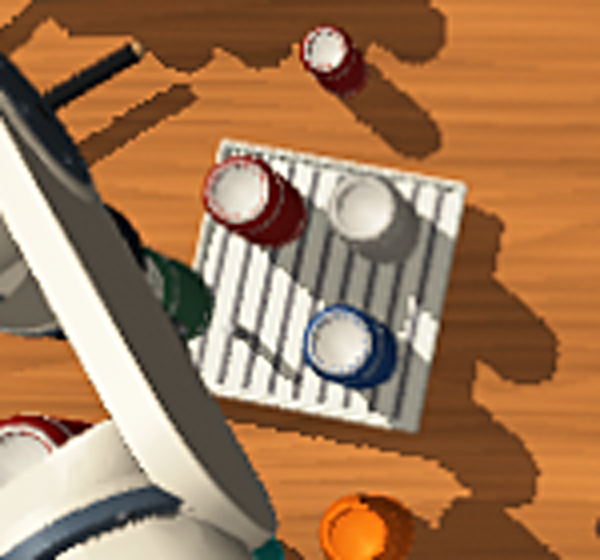

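```bash
cat >> h.py <<'E'
def overlay(f,x,y,z,x0,y0,w,h,s,out):
    im=cv2.resize(np.ascontiguousarray(f["color"][y0:y0+h,x0:x0+w,::-1]),None,fx=s,fy=s,interpolation=cv2.INTER_CUBIC)
    a=np.linspace(0,2*np.pi,60)
    for hh,rr in((0,24.5),(16,26.5),(100,26.5)):
        p=proj(f,np.c_[x+rr*np.cos(a),y+rr*np.sin(a),np.full(60,z+hh)]); p=((p-[x0,y0]+.5)*s-.5).round().astype(int)
        cv2.polylines(im,[p.reshape(-1,1,2)],True,(0,255,255),1)
    cv2.imwrite(out,im)
E
python3 - <<'E'
from h import *
f=load("side7.npz"); overlay(f,452.6,335.2,219.9,245,35,60,75,8,"pics/s7o.png")
E
```

```text
(no output)
```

View pics/s7o.png

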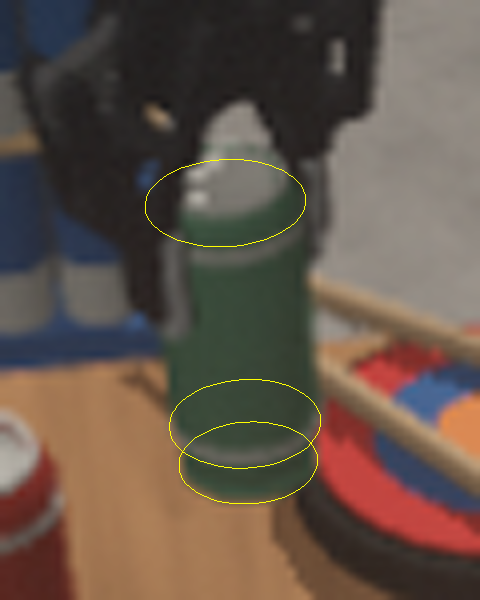

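Call:
play_rows --moves '[[[0, 0, 1.2], [-9, -6, 0], 0.4], [[0, 0, 3.5], [-27, -17, 0], 0.4], [[0, 0, 6.9], [-54, -34, 0], 0.4], [[0, 0, 10.4], [-81, -51, 0], 0.4], [[0, 0, 13.8], [-108, -68, 0], 0.4], [[0, 0, 17.3], [-136, -86, 0], 0.4], [[0, 0, 20.8], [-163, -103, 0], 0.4], [[0, 0, 24.2], [-190, -120, 0], 0.4], [[0, 0, 27.7], [-217, -137, 0], 0.4], [[0, 0, 31.2], [-244, -154, 0], 0.4], [[0, 0, 34.6], [-271, -171, 0], 0.4], [[0, 0, 38.1], [-298, -188, 0], 0.4], [[0, 0, 41.5], [-325, -206, 0], 0.4], [[0, 0, 45], [-353, -223, 0], 0.4], [[0, 0, 48.5], [-380, -240, 0], 0.4], [[0, 0, 51.9], [-407, -257, 0], 0.4], [[0, 0, 55], [-430, -272, 0], 0.4], [[0, 0, 57.7], [-452, -285.5, 0], 0.4], [[0, 0, 57.7], [-452, -285.5, 0], 0.4], [[0, 0, 57.7], [-452, -285.5, 0], 0.4]]'

```text
clock: 13.2
eef_pos: [479.2, -199.3, 281.5]
tcp_rot: [-3.14, -0.001, 1.178]
contact_force: [-0.5, -0.0, -0.2]
opening: 0.61
```

```bash
python3 - <<'E'
from rig import r
from go import *
from h import *
s=r.sense(); show(s); p=s["eef_pos"]
f=r.grab_frame("side"); save(f,"side8.npz"); overlay(f,p[0],p[1],p[2]-63.75,270,170,130,130,4.5,"pics/s8.png")
f=r.grab_frame("top"); save(f,"top8.npz"); crop(f,300,100,180,140,4,"pics/t8.png")
s=r.sense(); show(s); rel(s,[((480.5,-198.5,220),1.18),((480.5,-198.5,199),1.18)])
E
```

```text
{'clock': 13.2, 'eef_pos': [479.205, -199.259, 281.473], 'tcp_rot': [-3.14, -0.001, 1.178], 'contact_force': [-0.538, -0.001, -0.164], 'opening': 0.61, 'qpos': [-0.397, 0.14, 1.798, 0.001, 1.205, -0.005]}
{'clock': 13.3, 'eef_pos': [479.563, -198.386, 281.872], 'tcp_rot': [-3.14, -0.001, 1.18], 'contact_force': [0.385, -0.111, 0.001], 'opening': 0.615, 'qpos': [-0.396, 0.139, 1.798, 0.001, 1.205, -0.005]}
[-0.1, -0.0, -0.0] [0.2, 1.0, 61.9]
[-0.1, -0.0, -0.0] [0.2, 1.0, 82.9]
```

View pics/s8.png

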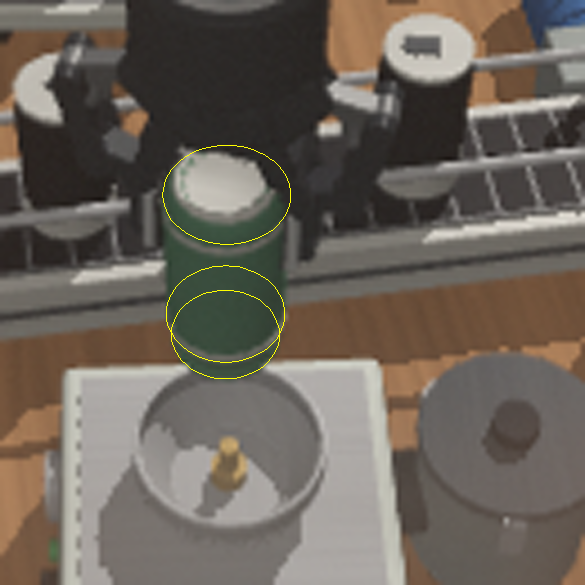

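View pics/t8.png

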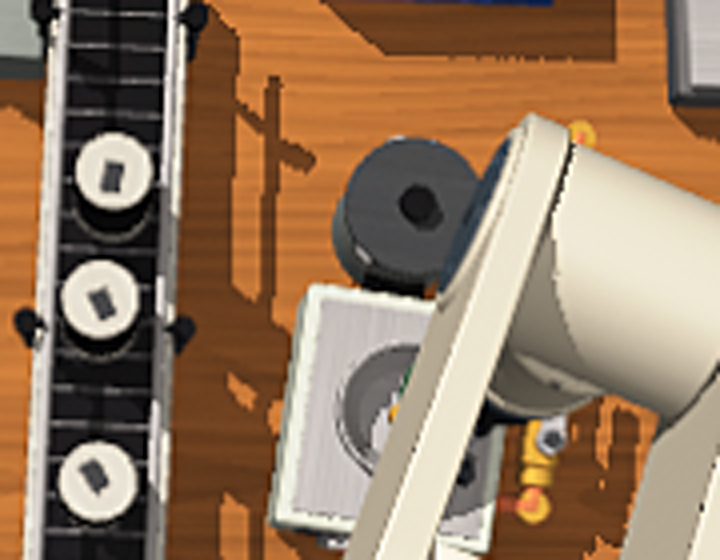

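Call:
play_rows --moves '[[[-0.1, 0, 0], [0, 1, 25], 0.4], [[-0.1, 0, 0], [0, 1, 45], 0.4], [[-0.1, 0, 0], [0, 1, 60], 0.4], [[-0.1, 0, 0], [0, 1, 65], 0.4], [[-0.1, 0, 0], [0, 1, 67], 0.4], [[-0.1, 0, 0], [0, 1, 67], 0.4], [[-0.1, 0, 0], [0, 1, 67], 0.4]]'

```text
clock: 14.0
eef_pos: [480.9, -198.7, 215.7]
tcp_rot: [3.14, -0.001, 1.18]
contact_force: [-0.3, 0.4, 0.9]
opening: 0.616
```

```bash
cat > ov.py <<'E'
from rig import r
from go import *
from h import *
import sys
n=sys.argv[1]
f=r.grab_frame("side"); save(f,f"side{n}.npz"); g=r.grab_frame("top"); save(g,f"top{n}.npz")
s=r.sense(); show(s); p=s["eef_pos"]
overlay(f,p[0],p[1],p[2]-63.75,285,195,75,105,5.7,f"pics/s{n}.png")
crop(f,285,195,75,105,5.7,f"pics/s{n}r.png")
crop(g,370,155,80,80,7.5,f"pics/t{n}.png")
E
python3 ov.py 9
python3 - <<'E'
from h import *
# cup ellipse overlay candidates on side0/top0
a=np.linspace(0,2*np.pi,90)
for n,(x0,y0,w,h,s) in {"side0":(290,240,60,60,9),"top0":(375,175,60,60,9)}.items():
    f=load(n+".npz"); im=cv2.resize(np.ascontiguousarray(f["color"][y0:y0+h,x0:x0+w,::-1]),None,fx=s,fy=s,interpolation=cv2.INTER_CUBIC)
    x,y=480.9,-198.2
    p=proj(f,np.c_[x+48*np.cos(a),y+48*np.sin(a),np.full(90,125)]); p=((p-[x0,y0]+.5)*s-.5).round().astype(int)
    cv2.polylines(im,[p.reshape(-1,1,2)],True,(0,255,255),1); cv2.imwrite(f"pics/cup_{n}.png",im)
E
```

```text
{'clock': 14.1, 'eef_pos': [480.846, -198.799, 215.591], 'tcp_rot': [3.14, -0.001, 1.18], 'contact_force': [-0.04, 0.004, -0.989], 'opening': 0.615, 'qpos': [-0.395, 0.206, 1.873, 0.001, 1.06, -0.005]}
```

View pics/cup_side0.png

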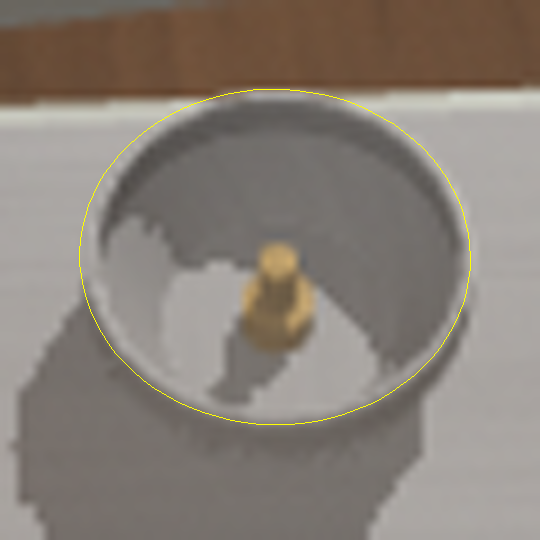

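View pics/cup_top0.png

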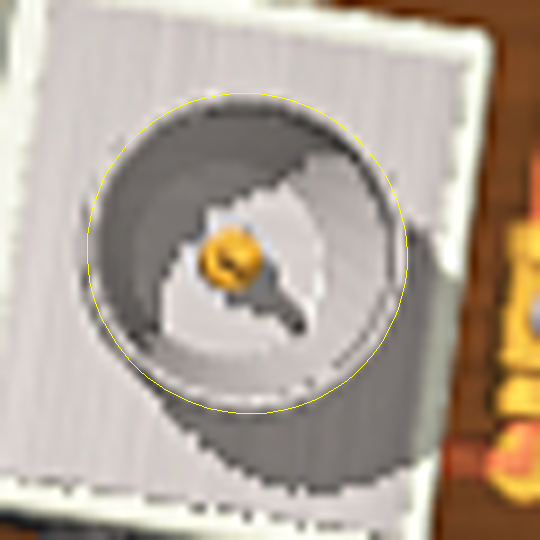

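View pics/s9.png

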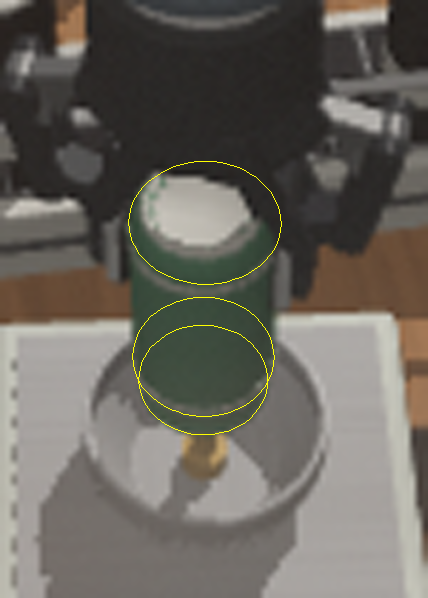

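View pics/t9.png

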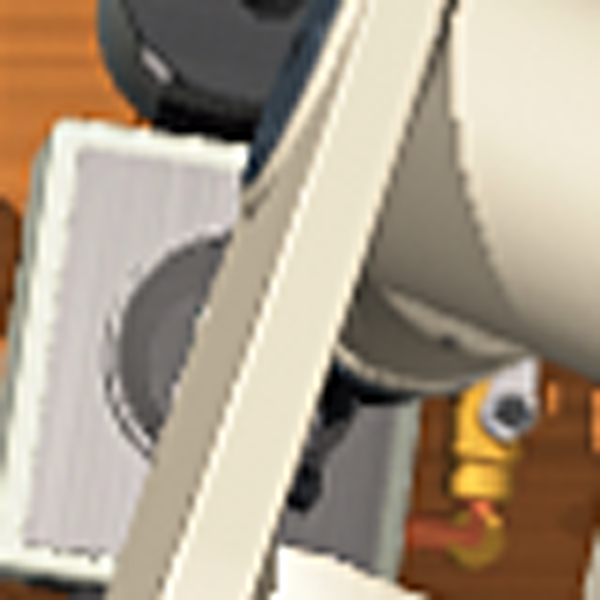

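```bash
python3 - <<'E'
from h import *
f=load("side9.npz"); c=f["color"].astype(int)
for u in (312,318,320,324,328): print(u,[(v,c[v,u].tolist()) for v in range(262,277)])
print([ (u,c[255,u].tolist()) for u in list(range(304,312))+list(range(329,338))])
q=proj(f,[(480.85,-198.8,151.84)]); 
a=np.linspace(0,2*np.pi,90); p=proj(f,np.c_[480.85+24.5*np.cos(a),-198.8+24.5*np.sin(a),np.full(90,151.84)])
print("pred bottom",p[p[:,1].argmax()])
for d in ((0,2,0),(0,0,2),(2,0,0)): print(d,proj(f,[np.array((480.85,-198.8,151.84))+d])-q)
E
```

```text
312 [(262, [65, 77, 63]), (263, [75, 85, 72]), (264, [106, 105, 97]), (265, [84, 89, 79]), (266, [72, 85, 70]), (267, [72, 84, 70]), (268, [95, 97, 90]), (269, [115, 112, 108]), (270, [162, 159, 155]), (271, [168, 164, 161]), (272, [168, 164, 161]), (273, [168, 164, 161]), (274, [169, 165, 162]), (275, [169, 165, 162]), (276, [168, 164, 161])]
318 [(262, [66, 78, 65]), (263, [67, 78, 65]), (264, [68, 79, 66]), (265, [67, 79, 65]), (266, [88, 93, 83]), (267, [98, 97, 90]), (268, [74, 81, 70]), (269, [74, 84, 71]), (270, [75, 86, 72]), (271, [126, 112, 80]), (272, [157, 131, 89]), (273, [127, 105, 76]), (274, [123, 102, 74]), (275, [122, 102, 74]), (276, [113, 95, 72])]
320 [(262, [66, 78, 64]), (263, [66, 76, 64]), (264, [66, 76, 64]), (265, [68, 78, 67]), (266, [77, 84, 73]), (267, [94, 96, 88]), (268, [77, 82, 72]), (269, [73, 83, 70]), (270, [75, 86, 72]), (271, [95, 89, 69]), (272, [108, 92, 69]), (273, [111, 94, 70]), (274, [111, 94, 71]), (275, [122, 103, 75]), (276, [122, 103, 76])]
324 [(262, [65, 76, 64]), (263, [66, 75, 63]), (264, [66, 75, 64]), (265, [68, 77, 64]), (266, [
[... 423 characters left out ...]
0, [115, 111, 108]), (271, [115, 111, 108]), (272, [115, 111, 108]), (273, [116, 112, 109]), (274, [117, 112, 109]), (275, [158, 154, 151]), (276, [167, 163, 161])]
[(304, [173, 170, 167]), (305, [170, 167, 164]), (306, [160, 156, 153]), (307, [114, 112, 109]), (308, [80, 85, 76]), (309, [60, 73, 60]), (310, [59, 73, 60]), (311, [61, 76, 61]), (329, [59, 68, 58]), (330, [56, 66, 55]), (331, [58, 68, 57]), (332, [63, 73, 62]), (333, [98, 99, 94]), (334, [132, 129, 126]), (335, [172, 169, 167]), (336, [180, 176, 174]), (337, [173, 170, 167])]
pred bottom [320.07193781 270.77710587]
(0, 2, 0) [[-0.17107998 -0.76992152]]
(0, 0, 2) [[ 0.00596967 -0.50730704]]
(2, 0, 0) [[ 0.90833239 -0.14012337]]
```

View pics/s9r.png

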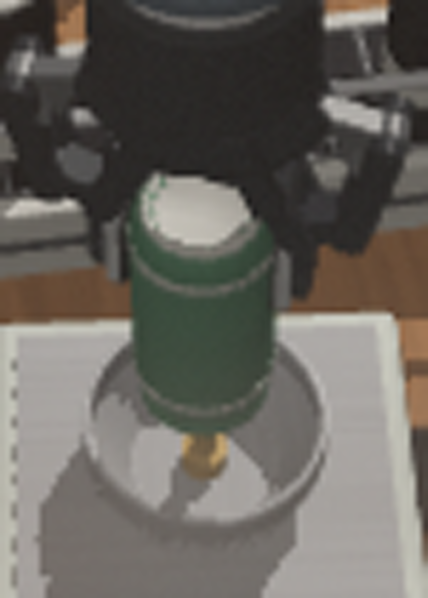

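```bash
python3 - <<'E'
from rig import r
from go import *
s=r.sense(); show(s); rel(s,[((481.3,-198.8,198.8),1.18)])
E
```

```text
{'clock': 14.1, 'eef_pos': [480.846, -198.799, 215.591], 'tcp_rot': [3.14, -0.001, 1.18], 'contact_force': [-0.04, 0.004, -0.989], 'opening': 0.615, 'qpos': [-0.395, 0.206, 1.873, 0.001, 1.06, -0.005]}
[0.1, -0.0, -0.0] [0.2, 0.4, 16.8]
```

Call:
play_rows --moves '[[[0.1, 0, 0], [0.2, 0.4, 6], 0.4], [[0.1, 0, 0], [0.2, 0.4, 11], 0.4], [[0.1, 0, 0], [0.2, 0.4, 15], 0.4], [[0.1, 0, 0], [0.2, 0.4, 17], 0.4], [[0.1, 0, 0], [0.2, 0.4, 17], 0.4], [[0.1, 0, 0], [0.2, 0.4, 17], 0.4], [[0.1, 0, 0], [0.2, 0.4, 17], 0.4], [[0.1, 0, 0], [0.2, 0.4, 17], 0.4]]'

```text
clock: 14.9
eef_pos: [481.4, -198.8, 198.8]
tcp_rot: [3.141, -0.001, 1.18]
contact_force: [0.2, 0.1, 0.4]
opening: 0.613
```

```bash
python3 ov.py 10; python3 - <<'E'
from h import *
S=load("side10.npz");T=load("top10.npz")
cv2.imwrite("pics/s10full.png",S["color"][:,:,::-1]);cv2.imwrite("pics/t10full.png",T["color"][:,:,::-1])
E
```

```text
{'clock': 15.0, 'eef_pos': [481.422, -198.791, 198.736], 'tcp_rot': [3.141, -0.001, 1.18], 'contact_force': [-0.009, 0.111, 0.538], 'opening': 0.613, 'qpos': [-0.395, 0.228, 1.888, 0.001, 1.026, -0.004]}
```

View pics/s10.png

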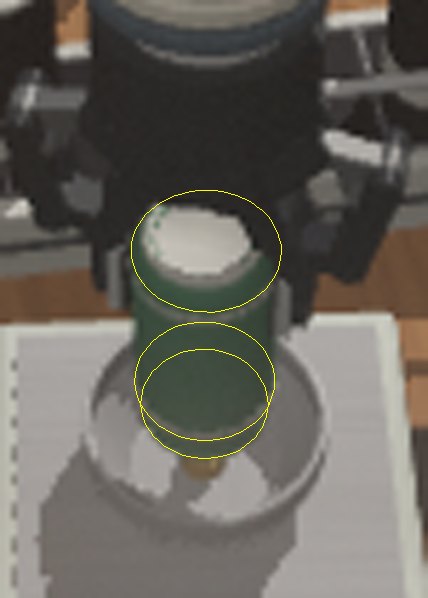

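View pics/s10full.png

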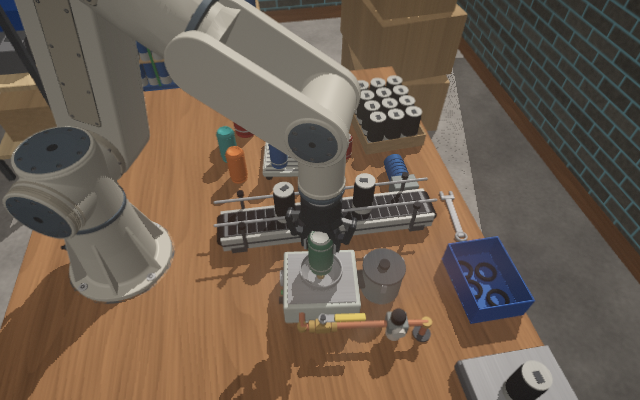

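View pics/t10full.png

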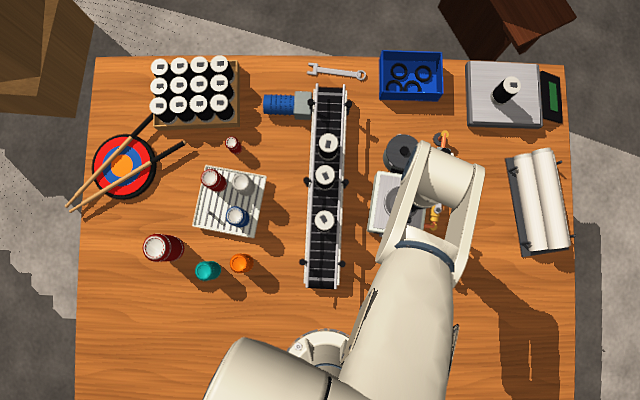

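Call:
play_rows --moves '[[[0, 0, 0], [0, 0, 0], 0.4], [[0, 0, 0], [0, 0, 0], 0.4], [[0, 0, 0], [0, 0, 0], 0.4], [[0, 0, 0], [0, 0, 0], 0.4], [[0, 0, 0], [0, 0, 0], 0.4], [[0, 0, 0], [0, 0, 0], 0.4], [[0, 0, 0], [0, 0, 0], 0.4], [[0, 0, 0], [0, 0, 0], 0.4], [[0, 0, 0], [0, 0, 0], 0.4], [[0, 0, 0], [0, 0, 0], 0.4]]'

```text
clock: 16.0
eef_pos: [481.4, -198.8, 198.7]
tcp_rot: [3.141, -0.001, 1.18]
contact_force: [-0.2, 0.4, 0.1]
opening: 0.615
```

```bash
python3 - <<'E'
from rig import r
from go import *
show(r.sense()); print(r.sign_off())
E
```

```text
{'clock': 16.0, 'eef_pos': [481.407, -198.797, 198.743], 'tcp_rot': [3.141, -0.001, 1.18], 'contact_force': [-0.236, 0.446, 0.07], 'opening': 0.615, 'qpos': [-0.395, 0.228, 1.888, 0.001, 1.026, -0.004]}
the job is handed in; nothing more can be done
None
```

The air is fully open and the green can is held mouth down over the nozzle. I handed the job in at 16 s.

- **Valve:** I pushed the lever until it stopped, where the force rose to about 27 N. Pictures from both cameras then showed it lying in line with the pipe.
- **Can:** I gripped it at 25 N and lifted it straight off its peg. I carried it over the conveyor with its rim at about 218 to 220 mm, well above the black cans at 170 mm.
- **Hold:** It is upright, with its rim centre near (481.4, -198.8) and about 10 mm above the cup. It stayed still through 1 s of holding, with the wrist force near zero.
- **Other cans:** The last pictures show the blue, red, silver and black cans standing where they were.

**Where the checks differed:**
- The first rough cup positions from the two cameras differed by about 2 mm in x and 4 mm in y; overlaying the cup outline brought them within about 1 to 2 mm. I aimed at a compromise close to the side camera, because the arm's own position agreed with that view to about 1 mm.
- The top camera's view of the held can was blocked by the arm, so the final centring was checked from the side camera only.

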